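Put the red pocket book back in the stall's showcase

ROBOT

A 7-joint arm with a two-finger parallel gripper is mounted at the origin on the work surface. World frame = base frame: x ahead of the robot, y to its left, z up, the work surface at z = 0. Lengths are in m, angles in rad, forces in N, time in s.
With the tool pointing down it reaches from about 0.35 to 0.9 m from the base axis. Payload 19.9 kg.
Tool frame: the origin (TCP) lies between the finger pads; the fingertips stand 19 mm ahead of it and the grasp point (between the pads) is the TCP; z points along the fingers, y is the line along which they close (so a half turn about z gives the same grasp; the last joint's range is limited). The gripper opens to 94 mm and grips with 3 to 60 N. Pads are 16 mm wide; open, the fingers measure 119 mm over their backs; the gripper's body (75 mm by 177 mm) begins 78 mm behind the grasp point.
Start: joints at [-1.327, 0.417, -0.01, 1.614, 0.005, 1.111, -0.053], TCP at [0.176, 0.6, 0.224] pointing down, gripper open.
Joint ranges: [-2.81, 2.81], [-0.39, 2.02], [-1.27, 1.25], [0.06, 2.57], [-1.19, 4.33], [0.19, 2], [-2.82, 2.82]. Speed limits (rad/s): [1.89, 1.89, 2.39, 2.39, 3.01, 3.01, 3.01].

INTERFACE

Orientations are given as a 3x3 rotation matrix whose columns are the frame's x, y, z axes.
In Python, from rig import robot gives the robot as it stands. Calls block until the motion is done:
- robot.move_ptp(position, orientation): joint-space move of the TCP to a pose.
- robot.move_linear(position, velocity=0.15, frame=None, threshold=None): straight line of the TCP; frame=None keeps the orientation; velocity is the mean speed in m/s. With threshold (N) it stops when the force on the tool has changed by that much, and returns True; else False.
- robot.goto_joints(angles): joint-space move.
- robot.gripper_to(opening): finger opening in m; the grip force is fixed at half the most; returns when the fingers have stopped.
- robot.pause(seconds).
- robot.ik(position, orientation): joint angles nearest the present ones, or None.
- robot.get_state(): the state.
- robot.grab_frame(name): name is "scene" or "side" or "wrist"; returns the picture (480x640x3 uint8, red, green, blue); there is no depth.
- robot.camera_info(name): a dict with "fx", "fy", "cx", "cy" (pixels), "dist" ([k1, k2, p1, p2, k3] as OpenCV has them; the pictures are not rectified), "rvec" (rotation vector, rad) and "tvec" (3), from world to camera coordinates, as OpenCV has them. Camera axes: x right, y down, z forward; pixel columns grow to the right and rows downward; lengths in m; the calibration is good to about 2 mm. A picture is of the moment at which its call begins: read the wrist's pose just before it. camera_info takes no time and is no camera call; for the wrist camera it gives the pose at the moment of the call.
A pose or a line that the arm cannot do raises robot.PlanningError and nothing moves.
- robot.sign_off(): hands the job in; it is judged then, once.
The state is a dict: "time": time; "qpos": joint angles; "joint_vel": joint speeds; "effort": joint torques, N m; "ee_pos": TCP position; "tool_rot": TCP orientation; "force": force on the tool from outside, world axes, zero at the start; "moment": the same for the moment, N m; "opening": finger opening in m; "grasp_force": force on a finger pad.
Only numpy, scipy, OpenCV 4.12 (cv2) and the standard library are available. Lean on these libraries where they do the work, as an engineer would, in place of code of your own. Each camera call takes 0.05 s, during which the arm holds its last target. There are 200 camera calls.

TASK

Put the red pocket book back on show: slide open the showcase pane that covers the green felt pad, lay the book flat (do not drop it) in the middle of that pad with its long side along the pad's long side, and let go. Then slide the pane fully shut again, gently, without slamming it, so that both panes are shut. Leave the other pocket books and the paperweight in the case where they are.

Things in the scene. Friction and masses are not known exactly. Their poses are not given: they have to be found in the camera images.
- showcase: Low wooden showcase fixed to the table, 260 (x) by 410 (y) by 56 mm, its rails along both long sides 76 mm high; inside 230 by 380 mm, floor 12 mm above the table. Two clear panes slide along y, one over the other: left covers the +y half (top face at 62 mm), right the -y half (71 mm). Origin: centre of its underside.
- left_pane (a joint): Left (+y) pane: 0 = fully shut, grows as the pane slides towards -y of the showcase, 0.17 m = fully open, clearing 170 mm of the +y half. It stays where it is left; about 2 N moves it. Starts shut.
- left_pane_handle (a point): Middle of the top of the left pane's handle: an upright black fin at the pane's outer (+y) end, 12 mm thick along y, 50 mm long along x, standing 52 mm above its pane, its top 114 mm above the table. Axes as the showcase's.
- right_pane (a joint): Right (-y) pane: 0 = fully shut, grows as the pane slides towards +y of the showcase, 0.17 m = fully open, clearing 170 mm of the -y half. It stays where it is left; about 2 N moves it. Starts shut.
- right_pane_handle (a point): Middle of the top of the right pane's handle: an upright black fin at the pane's outer (-y) end, 12 mm thick along y, 50 mm long along x, standing 43 mm above its pane, its top 114 mm above the table. Axes as the showcase's.
- green_pad: Green felt pad, 90 (x) by 120 (y) by 4 mm, fixed on the showcase's inner floor under one of the two panes (either one). Origin at the centre of its underside (12 mm above the table), so its top is 4 mm higher; y is its long side.
- grey_pad: Grey felt pad of the same size, under the other pane; the paperweight stands on it.
- red_book: Red pocket book, 60 (x, width) by 92 (y, length) by 24 mm thick, about 120 g, stiff covers, lying flat on the table. Origin at the centre of its underside, z up through the cover. Either way round on the pad is right.
- blue_book: Blue pocket book, not to be moved. Same size and build as the red book.
- yellow_book: Yellow pocket book, not to be moved. Same size and build as the red book.
- paperweight: Amber glass paperweight, 58 mm across and 33 mm high, on the grey pad; not to be moved. Origin at the centre of its underside.
Mind the look-alikes: they are no part of the job. Of the things like the red_book, leave any that is turquoise; of the rest the larger one is meant.

How it is judged:
By the outcome, as a careful person would: the job done as asked, in the order asked, and still so for the second after the job is handed in, with the robot touching nothing.
It also fails if it takes over 72 s, if anything falls off the work surface, if the arm or the gripper's body presses on something with over 40 N, if the wrist force passes 120 N, or if a joint passes its speed limit or range.

## Working session

There is one attempt and no reset: what is moved stays moved. The work goes in short steps, each a Python script; the robot and the scene stay as the last script left them, time stands still between calls to the robot, and variables do not carry over. Pictures are saved under pics/ and viewed, at most 10 in all, crops included, and the job is handed in when it is done.

```bash
mkdir -p pics; ls
python3 - <<'E'
from rig import robot
import cv2
for n in("scene","side"):
    cv2.imwrite(f"pics/{n}0.png",robot.grab_frame(n)[:,:,::-1]); print(n,robot.camera_info(n))
s=robot.get_state();print(s)
E
```

```text
pics
scene {'fx': 475.00030324556883, 'fy': 475.00030324556883, 'cx': 324.1329026582123, 'cy': 244.76628545361052, 'dist': array([0.03007651, 0.        , 0.        , 0.        , 0.        ]), 'rvec': array([ 1.2169946 ,  2.04394861, -1.11417336]), 'tvec': array([ 0.18516738, -0.13272097,  1.51865866])}
side {'fx': 535.1168749028055, 'fy': 535.1168749028055, 'cx': 321.65076974195694, 'cy': 250.04703499165996, 'dist': array([-0.14815279,  0.        ,  0.        ,  0.        ,  0.        ]), 'rvec': array([ 2.17498145, -0.30225632,  0.14415245]), 'tvec': array([-0.43541645,  0.18084369,  0.9454695 ])}
{'time': 0.1, 'qpos': array([-1.32754835,  0.41794273, -0.01030307,  1.61411165,  0.00469774,
        1.11068391, -0.05301484]), 'joint_vel': array([-1.93384999e-03, -2.53996106e-03,  7.84926752e-04, -6.76849076e-04,
       -1.52130606e-05,  7.72503300e-04, -4.35705142e-04]), 'effort': array([ 3.09965595e-03, -8.52591634e+01,  6.40517268e-01, -4.26702654e+01,
       -4.88782790e-02,  1.64764555e-02,  6.59022089e-05]), 'ee_pos': array([0.17549154, 0.59952578, 0.22387105]), 'tool_rot': array([[-9.59730299e-01,  2.80922939e-01, -2.33192269e-04],
       [ 2.80923023e-01,  9.59729676e-01, -1.09738323e-03],
       [-8.44785821e-05, -1.11870101e-03, -9.99999371e-01]]), 'force': array([ 1.16317956, -0.67922161,  0.63646772]), 'moment': array([-0.01194565,  0.01752319, -0.01926004]), 'grasp_force': 0.0, 'opening': 0.09409430998518385}
```

View pics/scene0.png

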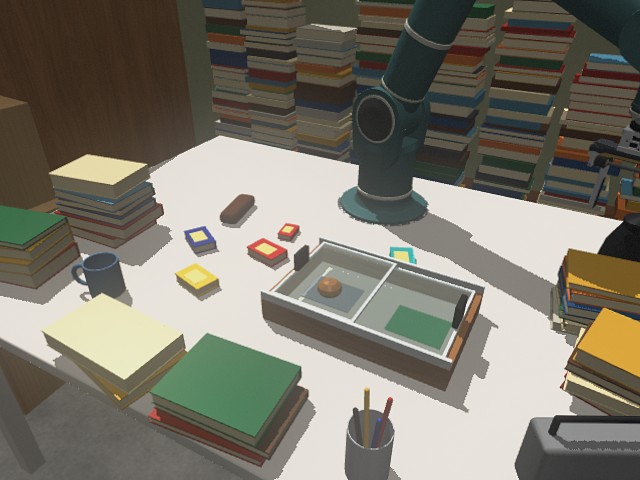

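View pics/side0.png

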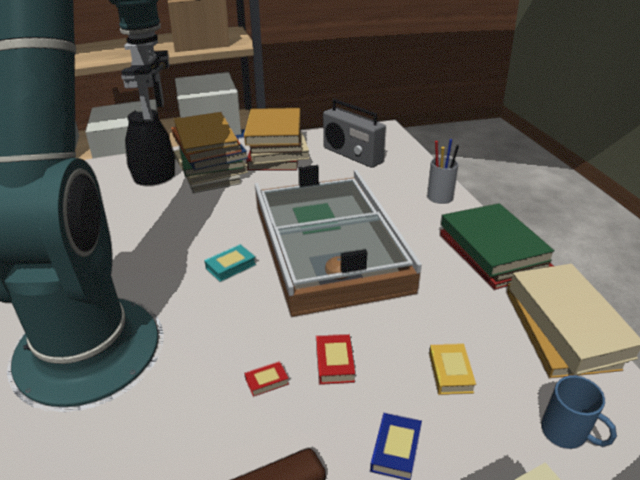

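The scene view shows the large red book at about (267,250), a small red look-alike at (289,231) and a turquoise one at (402,256). The green pad (420,327) is under the +y (left) pane, whose handle is at (460,310); the other handle is at (301,258). In the side view the red book is at (337,358), and the handles are at (309,176) and (354,261).

```bash
cat > h.py <<'E'
import numpy as np, cv2
def ray(ci,px):
    K=np.array([[ci["fx"],0,ci["cx"]],[0,ci["fy"],ci["cy"]],[0,0,1]])
    u=cv2.undistortPoints(np.float64(px).reshape(-1,1,2),K,ci["dist"]).reshape(-1,2)
    R=cv2.Rodrigues(np.float64(ci["rvec"]))[0]
    return -R.T@ci["tvec"], np.c_[u,np.ones(len(u))]@R
def plane(ci,px,z):
    o,d=ray(ci,px); return o+d*((z-o[2])/d[:,2])[:,None]
def blobs(img,lo,hi,amin=60):
    hsv=cv2.cvtColor(img,cv2.COLOR_RGB2HSV)
    m=cv2.inRange(hsv,np.array(lo),np.array(hi))
    if lo[0]==0 and hi[0]<20 and lo[1]>100: m|=cv2.inRange(hsv,np.array([172,lo[1],lo[2]]),np.array([180,255,255]))
    cs=cv2.findContours(m,cv2.RETR_EXTERNAL,cv2.CHAIN_APPROX_NONE)[0]
    return [c for c in cs if cv2.contourArea(c)>amin]
def rect(ci,c,z):
    P=plane(ci,c.reshape(-1,2),z)[:,:2]
    (cx,cy),(w,h),a=cv2.minAreaRect((P*1000).astype(np.float32))
    b=cv2.boxPoints(((cx,cy),(w,h),a)); e=[b[1]-b[0],b[2]-b[1]]; e=max(e,key=np.linalg.norm)
    return np.array([cx,cy])/1000,(w,h),np.degrees(np.arctan2(e[1],e[0]))%180
E
python3 - <<'E'
from rig import robot
from h import *
np.set_printoptions(precision=4,suppress=True)
for n in("scene","side"):
    im=cv2.imread(f"pics/{n}0.png")[:,:,::-1].copy(); ci=robot.camera_info(n)
    for nm,lo,hi,z in(("red",(0,170,60),(6,255,255),.024),("label",(22,60,120),(32,200,255),.024),("green",(60,60,20),(80,255,255),.016),("black",(0,0,0),(180,255,38),.1)):
        for c in blobs(im,lo,hi):
            ce,wh,a=rect(ci,c,z)
            if .3<ce[0]<.95 and abs(ce[1])<.6 and max(wh)<170: print(n,nm,cv2.boundingRect(c),ce,np.round(wh),round(a,1))
E
```

```text
scene label (176, 263, 42, 26) [ 0.6136 -0.2305] [92. 61.] 75.2
scene label (256, 243, 21, 11) [ 0.4331 -0.1523] [48. 33.] 78.9
scene label (190, 231, 17, 11) [ 0.4707 -0.3469] [47. 34.] 57.2
scene green (385, 306, 67, 43) [0.5182 0.2906] [119.  89.] 89.3
side red (245, 363, 43, 28) [ 0.3099 -0.1691] [62. 38.] 9.2
side red (317, 335, 37, 49) [ 0.4302 -0.1618] [107.  58.] 77.9
side label (384, 426, 30, 32) [ 0.4724 -0.3462] [49. 36.] 57.7
side label (255, 369, 23, 15) [ 0.3109 -0.1695] [32. 22.] 8.6
side label (430, 343, 45, 44) [ 0.614  -0.2305] [94. 60.] 75.4
side label (326, 343, 22, 22) [ 0.4354 -0.1521] [49. 35.] 77.9
side green (293, 203, 41, 20) [0.5179 0.3136] [68. 89.] 179.6
side black (341, 250, 26, 22) [ 0.513  -0.0051] [68. 45.] 69.3
side black (300, 166, 18, 21) [0.517 0.344] [101.  42.] 76.4
```

Run:
```python
import cv2,numpy as np
a=cv2.imread("pics/scene0.png")[225:395,240:500];b=cv2.imread("pics/side0.png")[150:320,240:430]
a=cv2.resize(a,None,fx=3,fy=3);a=a[:600,:800];cv2.imwrite("pics/c1.png",a)
```

```text
(no output)
```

View pics/c1.png

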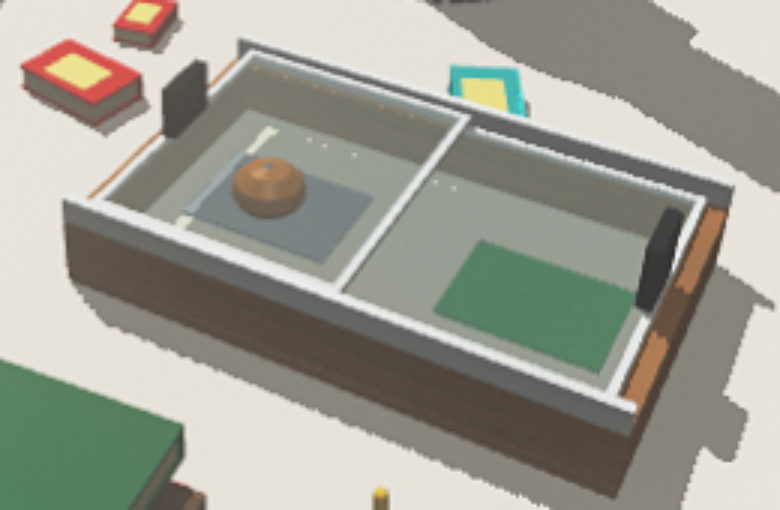

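Handles, pads and pane edges are clear. Next I move above the left handle for a wrist look.

```bash
cat >> h.py <<'E'
def down(yaw):  # tool z down, tool y axis at angle yaw in world
    y=np.array([np.cos(yaw),np.sin(yaw),0]); z=np.array([0,0,-1.]); return np.c_[np.cross(y,z),y,z]
def best(robot,p,yaw):
    q=robot.get_state()["qpos"]; c=[]
    for k in(0,np.pi):
        s=robot.ik(np.array(p),down(yaw+k))
        if s is not None: c.append((np.abs(s-q).max(),yaw+k))
    return down(min(c)[1])
E
python3 - <<'E'
from rig import robot
from h import *
np.set_printoptions(precision=4,suppress=True)
print("scene fin top ends z.114",plane(robot.camera_info("scene"),[[465,294.5],[456,307]],.114))
print("side fin top L",plane(robot.camera_info("side"),[[299,166.5],[318,165.5]],.114),"R",plane(robot.camera_info("side"),[[341,252],[367,250]],.114))
p=[0.517,0.36,0.26]; robot.move_ptp(np.array(p),best(robot,p,np.pi/2))
ci=robot.camera_info("wrist"); cv2.imwrite("pics/w1.png",robot.grab_frame("wrist")[:,:,::-1])
import pickle; pickle.dump(ci,open("w1.pkl","wb")); s=robot.get_state(); print(s["time"],s["ee_pos"],s["qpos"],s["force"],ray(ci,[[320,240]]))
E
```

```text
scene fin top ends z.114 [[0.4966 0.3674 0.114 ]
 [0.5436 0.3619 0.114 ]]
side fin top L [[0.4999 0.37   0.114 ]
 [0.5449 0.3621 0.114 ]] R [[0.4924 0.0079 0.114 ]
 [0.5408 0.0004 0.114 ]]
1.6917 [0.5161 0.3612 0.2598] [-0.7368  0.3979  0.104   1.5633 -0.044   1.1829  0.9482] [-0.1648 -0.5744  0.4456] (array([0.443 , 0.3607, 0.4211]), array([[ 0.2545,  0.0196, -0.9671]]))
```

View pics/w1.png

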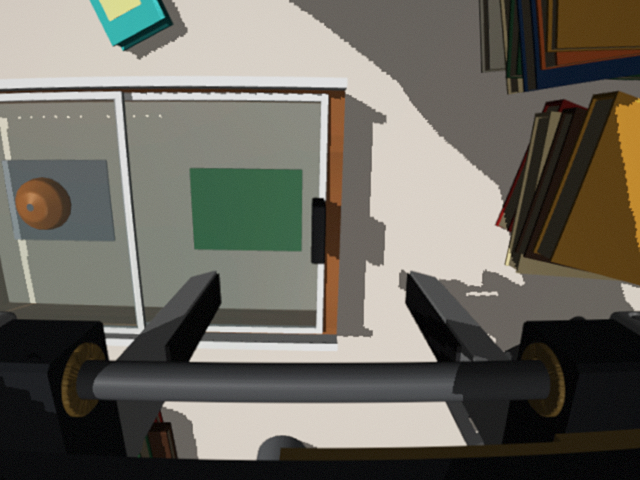

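The wrist view shows the fin top at columns 312–325, rows 198–263, and the green pad at columns 191–302, rows 168–250.

Run:
```python
import pickle
from h import *
np.set_printoptions(precision=4,suppress=True)
ci=pickle.load(open("w1.pkl","rb")); im=cv2.imread("pics/w1.png")[:,:,::-1].copy()
for c in blobs(im,(60,60,20),(85,255,255),3000):
    print("green",cv2.boundingRect(c),rect(ci,c,.016))
hsv=cv2.cvtColor(im,cv2.COLOR_RGB2HSV)
m=(hsv[:,:,2]<45).astype(np.uint8); m[:,:305]=0;m[:,335:]=0;m[:190]=0;m[270:]=0
c=max(cv2.findContours(m,0,1)[0],key=cv2.contourArea)
print("fin",cv2.boundingRect(c),rect(ci,c,.114), "edges",plane(ci,[[312.5,199],[312.5,263],[325,199],[325,263]],.114))
w=(hsv[:,:,2]>190)&(hsv[:,:,1]<25)
# pane frame inner edge line: bright strip right of pane at cols 318-332
P=[]
for r in list(range(110,190,8))+list(range(272,322,8)):
    x=np.flatnonzero(w[r,316:334])+316
    if len(x):P.append([x.mean(),r])
Q=plane(ci,P,.062); v=np.polyfit(Q[:,0],Q[:,1],1); print("pane end line y=",v,"yaw",np.degrees(np.arctan(v[0])),Q[[0,-1]])
```

```text
green (190, 168, 112, 83) (array([0.5161, 0.2887]), (119.28946685791016, 89.34978485107422), np.float32(89.25143))
fin (312, 198, 14, 65) (array([0.5158, 0.3656]), (54.62824249267578, 10.882124900817871), np.float32(0.05646167)) edges [[0.4893 0.3606 0.114 ]
 [0.544  0.3607 0.114 ]
 [0.4893 0.3708 0.114 ]
 [0.544  0.3713 0.114 ]]
pane end line y= [-0.0158  0.3772] yaw -0.9027308007140071 [[0.416  0.3704 0.062 ]
 [0.6232 0.3675 0.062 ]]
```

```bash
cat > a.py <<'E'
from rig import robot
from h import *
np.set_printoptions(precision=4,suppress=True)
C=np.radians(89.2); u=np.array([np.cos(C),np.sin(C),0])
def st(t=""):
    s=robot.get_state(); print(t,round(s["time"],2),s["ee_pos"],"F",s["force"],"op",round(s["opening"],4),"g",round(s["grasp_force"],1),flush=True); return s
E
python3 - <<'E'
from a import *
p=np.array([.517,.364,.13]); robot.move_linear(p,velocity=.2,frame=best(robot,p,C))
p[2]=.098; print(robot.move_linear(p,velocity=.08,threshold=8)); st("at fin")
robot.gripper_to(.0); s=st("grip")
print(robot.move_linear(s["ee_pos"]-u*.03,velocity=.08,threshold=15)); s=st("30mm")
E
```

```text
False
at fin 3.04 [0.5169 0.3639 0.0977] F [ 0.2189  1.0947 -0.0087] op 0.0937 g 0.0
grip 4.27 [0.517  0.3641 0.098 ] F [ 0.8697  1.6753 -1.6017] op 0.0118 g 30.0
False
30mm 4.79 [0.5165 0.3338 0.098 ] F [-1.5189 -0.6955 -0.5692] op 0.0119 g 30.0
```

Run:
```python
from a import *
s=st()
robot.move_linear(s["ee_pos"]-u*.125,velocity=.12,threshold=15)
print(robot.move_linear(s["ee_pos"]-u*.142,velocity=.03,threshold=10)); s=st("open")
robot.gripper_to(.09); st("rel")
p=s["ee_pos"].copy();p[2]=.2; robot.move_linear(p,velocity=.25)
p=np.array([.434-.06,-.152,.26]); robot.move_ptp(p,best(robot,p,np.radians(-12)))
import pickle; pickle.dump(robot.camera_info("wrist"),open("w2.pkl","wb"))
cv2.imwrite("pics/w2.png",robot.grab_frame("wrist")[:,:,::-1]);cv2.imwrite("pics/s2.png",robot.grab_frame("scene")[:,:,::-1]);st()
```

```text
4.79 [0.5165 0.3338 0.098 ] F [-1.5189 -0.6955 -0.5692] op 0.0119 g 30.0
True
open 6.46 [0.5143 0.1962 0.098 ] F [-0.5445  2.9611  4.3611] op 0.0116 g 30.0
rel 7.72 [0.5134 0.1956 0.0973] F [ 0.1503  0.2505 -0.2353] op 0.0901 g 0.0
 9.79 [ 0.3744 -0.1514  0.2598] F [ 0.43    0.3779 -0.5794] op 0.0899 g 0.0
```

View pics/w2.png

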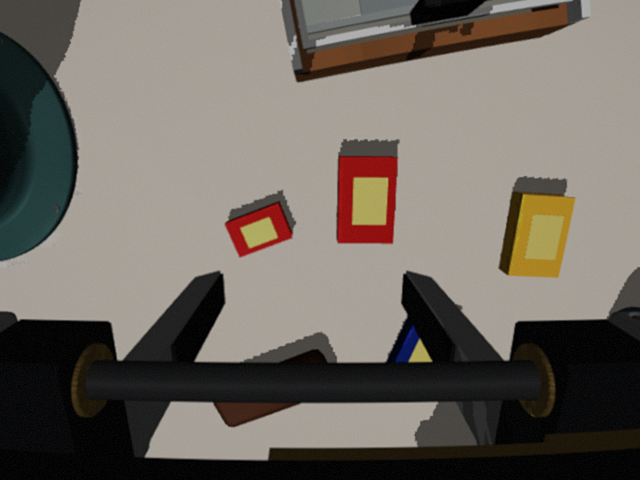

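View pics/s2.png

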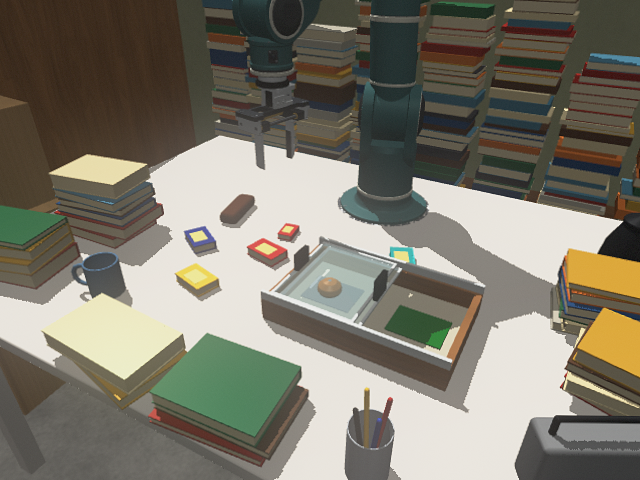

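Left pane is open (fin near px (380,285) in scene) and the pad is uncovered; in the wrist view the red book spans (338–397, 155–243) with the cover visible. I'll measure, grasp and lift.

Run:
```python
from a import *
import pickle
ci=pickle.load(open("w2.pkl","rb")); im=cv2.imread("pics/w2.png")[:,:,::-1].copy()
B=max(blobs(im,(0,150,60),(8,255,255),1500),key=cv2.contourArea)
ce,wh,a=rect(ci,B,.024); print("book",cv2.boundingRect(B),ce,wh,a)
im=cv2.imread("pics/s2.png")[:,:,::-1].copy()
for c in blobs(im,(50,60,20),(85,255,255),300):
    g=rect(robot.camera_info("scene"),c,.016)
    if abs(g[0][1]-.29)<.05: print("pad",g)
assert abs(max(wh)-92)<6 and abs(min(wh)-60)<6
yaw=np.radians(a-90)
p=np.array([*ce,.12]); F=best(robot,p,yaw); robot.move_ptp(p,F)
p[2]=.06; robot.move_linear(p,velocity=.15)
p[2]=.023; print(robot.move_linear(p,velocity=.05,threshold=8)); st("down")
robot.gripper_to(0); st("grip")
p[2]=.17; robot.move_linear(p,velocity=.12); st("lift")
robot.pause(.1)
pickle.dump(robot.camera_info("wrist"),open("w3.pkl","wb"))
cv2.imwrite("pics/w3.png",robot.grab_frame("wrist")[:,:,::-1])
```

```text
book (337, 156, 60, 87) [ 0.4308 -0.1525] (91.73808288574219, 60.2790412902832) 77.88863
pad (array([0.5178, 0.2904]), (119.28571319580078, 90.4761734008789), np.float32(89.275856))
False
down 11.88 [ 0.4309 -0.1526  0.0231] F [-0.9599  0.2474 -0.6595] op 0.0899 g 0.0
grip 12.46 [ 0.4309 -0.1524  0.0231] F [ 0.683  -0.0402  1.325 ] op 0.06 g 30.0
lift 13.83 [ 0.4305 -0.1524  0.1695] F [-0.376   0.8556 -1.6328] op 0.0596 g 30.0
```

View pics/w3.png

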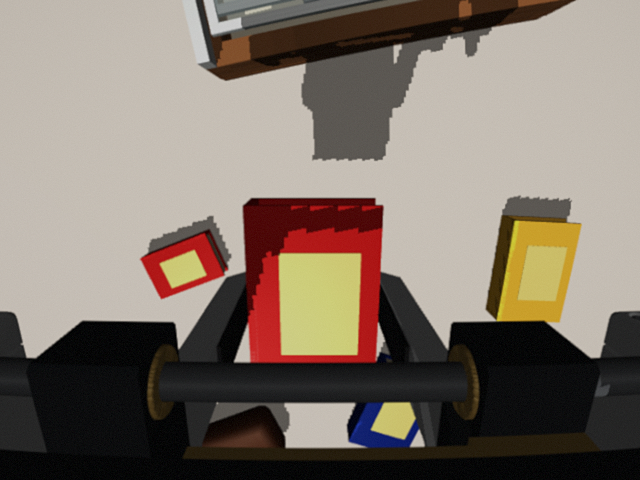

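The book is held, with its far top edge at row 206 (columns 244–383) and its label at (279–361, 253–355). I'll check the tilt numerically before moving.

Run:
```python
from a import *
import pickle
ci=pickle.load(open("w3.pkl","rb")); z=.1704
P=plane(ci,[[244,206],[383,206],[279,253],[361,253],[280,355],[362,355]],z)
n=np.linalg.norm
s=robot.get_state(); R=s["tool_rot"]; print("tool coords mm",((P-s["ee_pos"])@R*1000).round(1)); print([round(n(P[i+1]-P[i])*1000,1) for i in(0,2,4)])
```

```text
tool coords mm [[ 44.8 -30.1  -0.8]
 [ 44.8  29.4  -0.9]
 [ 23.9 -15.5  -0.8]
 [ 23.9  20.6  -0.9]
 [-27.  -16.3  -0.8]
 [-27.   22.8  -0.9]]
[np.float64(59.4), np.float64(36.1), np.float64(39.1)]
```

Run:
```python
from a import *
import pickle
im=cv2.imread("pics/w3.png")[:,:,::-1].copy()
s=robot.get_state(); ci=pickle.load(open("w3.pkl","rb"))
hsv=cv2.cvtColor(im,cv2.COLOR_RGB2HSV)
y=(hsv[:,:,0]>22)&(hsv[:,:,0]<34)&(hsv[:,:,1]>60); r=((hsv[:,:,0]<8)|(hsv[:,:,0]>172))&(hsv[:,:,1]>150)
for row in(210,220,235,256,280,300,320,340,352):
    o=[]
    for m,nm in((y,"lab"),(y|r,"book")):
        x=np.flatnonzero(m[row,230:400])+230
        if len(x): P=plane(ci,[[x[0]-.5,row],[x[-1]+.5,row]],.1704); T=(P-s["ee_pos"])@s["tool_rot"]*1000; o.append((nm,x[0],x[-1],T[:,:2].round(1).tolist()))
    print(row,o)
```

```text
210 [('book', np.int64(244), np.int64(382), [[43.1, -30.3], [43.1, 29.2]])]
220 [('book', np.int64(244), np.int64(381), [[38.7, -30.5], [38.7, 29.0]])]
235 [('book', np.int64(245), np.int64(381), [[32.0, -30.4], [32.1, 29.3]])]
256 [('lab', np.int64(279), np.int64(359), [[22.5, -15.8], [22.5, 20.0]]), ('book', np.int64(246), np.int64(380), [[22.5, -30.4], [22.5, 29.3]])]
280 [('lab', np.int64(280), np.int64(359), [[11.2, -15.6], [11.2, 20.4]]), ('book', np.int64(246), np.int64(379), [[11.2, -30.9], [11.2, 29.4]])]
300 [('lab', np.int64(280), np.int64(358), [[1.5, -15.8], [1.5, 20.2]]), ('book', np.int64(247), np.int64(386), [[1.4, -30.9], [1.5, 33.0]])]
320 [('lab', np.int64(234), np.int64(357), [[-8.7, -37.5], [-8.6, 20.1]]), ('book', np.int64(234), np.int64(378), [[-8.7, -37.5], [-8.6, 29.8]])]
340 [('lab', np.int64(230), np.int64(386), [[-19.1, -40.0], [-19.0, 34.1]]), ('book', np.int64(230), np.int64(386), [[-19.1, -40.0], [-19.0, 34.1]])]
352 [('lab', np.int64(282), np.int64(356), [[-25.3, -15.5], [-25.3, 20.2]]), ('book', np.int64(251), np.int64(396), [[-25.4, -30.3], [-25.5, 39.3]])]
```

The book is flat in the grip (constant label width), so I carry and place it.

Run:
```python
from a import *
yaw=C-np.pi/2
s=robot.get_state(); p=s["ee_pos"].copy(); p[2]=.2; robot.move_linear(p,velocity=.2)
p=np.array([.5172,.2898,.2]); robot.move_linear(p,velocity=.2,frame=best(robot,p,yaw)); st("over")
p[2]=.055; robot.move_linear(p,velocity=.12)
p[2]=.035; print(robot.move_linear(p,velocity=.015,threshold=4)); st("touch")
```

```text
over 16.68 [0.5173 0.2892 0.2001] F [-0.1871 -0.5746 -2.3449] op 0.0602 g 30.0
True
touch 19.02 [0.5172 0.2898 0.0391] F [-1.2988 -0.8299  8.0517] op 0.0597 g 30.0
```

Run:
```python
from a import *
import pickle
robot.gripper_to(.085); s=st("rel")
p=s["ee_pos"].copy(); p[2]=.09; robot.move_linear(p,velocity=.06); p[2]=.26; robot.move_linear(p,velocity=.25)
robot.pause(.2); ci=robot.camera_info("wrist"); im=robot.grab_frame("wrist"); cv2.imwrite("pics/w4.png",im[:,:,::-1])
for c in blobs(im,(0,150,50),(8,255,255),1500): print("book",cv2.boundingRect(c),rect(ci,c,.040))
for c in blobs(im,(50,60,20),(85,255,255),1500): print("pad",cv2.boundingRect(c),rect(ci,c,.016))
st()
```

```text
rel 19.62 [0.5167 0.2896 0.0385] F [ 0.1901 -0.4514  0.3387] op 0.0848 g 0.0
book (284, 166, 62, 92) (array([0.5165, 0.2892]), (93.97867584228516, 60.47573471069336), np.float32(89.22602))
pad (272, 153, 86, 110) (array([0.5163, 0.2885]), (119.31732940673828, 89.45577239990234), np.float32(89.119995))
 21.71 [0.5164 0.2894 0.2589] F [1.1066 0.213  0.1456] op 0.0849 g 0.0
```

View pics/w4.png

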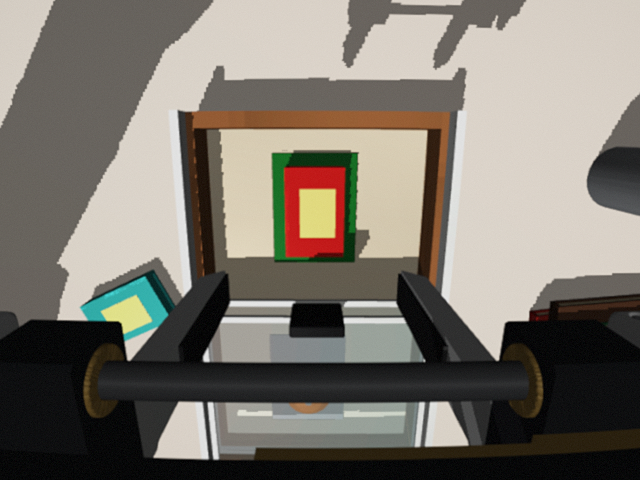

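The book (285–345, 166–258) sits centred and aligned on the pad. Now I regrip the fin and shut the pane gently.

Run:
```python
from a import *
p=np.array([.5143,.1962,.2]); robot.move_linear(p,velocity=.2,frame=best(robot,p,C))
p[2]=.12; robot.move_linear(p,velocity=.2); p[2]=.098; print(robot.move_linear(p,velocity=.08,threshold=8))
robot.gripper_to(0); s=st("grip")
p=s["ee_pos"]; robot.move_linear(p+u*.145,velocity=.08,threshold=15); st("near")
print(robot.move_linear(p+u*.176,velocity=.015,threshold=8)); st("shut")
```

```text
False
grip 25.52 [0.5143 0.1962 0.098 ] F [ 0.3213 -0.2372  0.2305] op 0.012 g 30.0
near 27.48 [0.5166 0.3419 0.098 ] F [ 4.8908  1.2869 -3.6468] op 0.0119 g 30.0
True
shut 28.98 [0.517  0.3662 0.098 ] F [-0.5728 -1.4434  6.3961] op 0.0118 g 30.0
```

Run:
```python
from a import *
s=robot.get_state(); print(robot.move_linear(s["ee_pos"]+u*.004,velocity=.01,threshold=8)); s=st("confirm")
robot.gripper_to(.09); s=st("rel"); p=s["ee_pos"].copy(); p[2]=.13; robot.move_linear(p,velocity=.1); p[2]=.26; robot.move_linear(p,velocity=.25)
p=p+[-.1,0.12,0]; robot.move_linear(p,velocity=.25); robot.pause(.2)
cv2.imwrite("pics/s5.png",robot.grab_frame("scene")[:,:,::-1])
cv2.imwrite("pics/s5c.png",cv2.resize(cv2.imread("pics/s5.png")[225:395,240:500],None,fx=3,fy=3)); st()
a,b=[cv2.imread(f"pics/{n}.png").astype(int)[225:395,240:500] for n in("scene0","s5")]
ci=robot.camera_info("scene")
d=(abs(a-b).sum(2)>60).astype(np.uint8); print("changed px blobs",[cv2.boundingRect(c) for c in cv2.findContours(d,0,1)[0] if cv2.contourArea(c)>15])
```

```text
True
confirm 29.26 [0.517  0.3663 0.098 ] F [-0.9248 -0.7875  7.0811] op 0.0117 g 30.0
rel 30.52 [0.5173 0.3654 0.0976] F [ 0.243  -0.3676 -0.7884] op 0.0899 g 0.0
 32.68 [0.4182 0.4844 0.2601] F [ 0.3481 -0.9677 -0.3227] op 0.0903 g 0.0
changed px blobs [(154, 77, 52, 39), (213, 36, 47, 29), (6, 13, 45, 33)]
```

View pics/s5c.png

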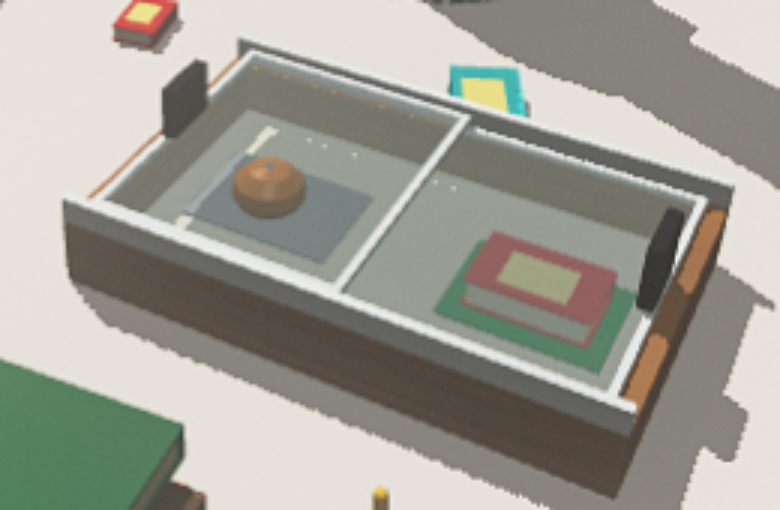

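Both panes look shut, with the fins at the same pixels as at the start and the book on its pad. One slow fingertip nudge will make sure the pane is against its stop, then I hand in.

Run:
```python
from a import *
robot.gripper_to(0)
p=np.array([.517,.325,.2]); robot.move_linear(p,velocity=.25)
p[2]=.098; print(robot.move_linear(p,velocity=.12,threshold=10)); robot.pause(.2); st()
print(robot.move_linear(p+u*.018,velocity=.02,threshold=8)); st("a")
print(robot.move_linear(p+u*.032,velocity=.01,threshold=9)); s=st("b")
robot.pause(.1); st("c")
p=s["ee_pos"]-u*.01; robot.move_linear(p,velocity=.05); p[2]=.26; robot.move_linear(p,velocity=.2)
p=p+[-.1,.15,0]; robot.move_linear(p,velocity=.25); robot.pause(.2)
im=robot.grab_frame("scene"); st()
a=cv2.imread("pics/scene0.png")[:,:,::-1].astype(int)[225:395,240:500]
d=(abs(a-im.astype(int)[225:395,240:500]).sum(2)>40).astype(np.uint8); print([cv2.boundingRect(c) for c in cv2.findContours(d,0,1)[0]if cv2.contourArea(c)>3])
```

```text
False
 36.19 [0.5172 0.3252 0.0986] F [ 0.0496 -0.4297 -0.2592] op 0.0005 g 0.0
False
a 37.24 [0.5173 0.3428 0.098 ] F [ 0.2785 -0.4052 -0.3006] op 0.0007 g 0.0
True
b 37.95 [0.5171 0.3476 0.0976] F [ 0.0409 -0.1571  0.1245] op 0.0001 g 0.0
c 38.05 [0.517  0.3476 0.0974] F [-0.8296 -0.4002 -0.6808] op 0.0005 g 0.0
 40.48 [0.4178 0.4867 0.2602] F [-0.3656 -0.572  -0.1275] op 0.0006 g 0.0
[(205, 106, 15, 27), (227, 77, 5, 8), (153, 77, 53, 39), (222, 67, 10, 27), (232, 66, 5, 9), (213, 36, 47, 29), (251, 25, 9, 7), (241, 20, 9, 6), (6, 13, 45, 33), (230, 8, 3, 9)]
```

```bash
python3 - <<'E'
from a import *
ims={n:cv2.imread(f"pics/{n}.png")[:,:,::-1] for n in("scene0","s5")}; ims["now"]=robot.grab_frame("scene")
cv2.imwrite("pics/s6.png",ims["now"][:,:,::-1])
f=lambda n:ims[n][225:395,240:500].astype(int)
for x,y in(("scene0","s5"),("s5","now"),("scene0","now")):
    d=(abs(f(x)-f(y)).sum(2)>40).astype(np.uint8); print(x,y,[cv2.boundingRect(c) for c in cv2.findContours(d,0,1)[0]if cv2.contourArea(c)>3])
for n in ims:
    g=cv2.cvtColor(ims[n],cv2.COLOR_RGB2GRAY).astype(int); print(n,"fin row300",g[300,450:475],"strip row335",g[335,446:470])
E
python3 -c "
import cv2,numpy as np
c=lambda n:cv2.resize(cv2.imread('pics/%s.png'%n)[285:365,430:495],None,fx=6,fy=6,interpolation=0)
cv2.imwrite('pics/cmp.png',np.hstack([c('s5'),c('s6')]))"
```

```text
scene0 s5 [(205, 106, 15, 27), (227, 77, 4, 8), (153, 77, 53, 39), (222, 67, 10, 27), (232, 66, 5, 9), (213, 36, 47, 29), (251, 25, 9, 7), (243, 21, 7, 5), (6, 13, 45, 33), (230, 8, 3, 9)]
s5 now []
scene0 now [(205, 105, 15, 28), (227, 77, 4, 8), (153, 77, 53, 39), (223, 67, 9, 25), (232, 66, 5, 9), (213, 36, 47, 29), (251, 25, 9, 7), (236, 17, 14, 9), (6, 13, 45, 33)]
scene0 fin row300 [112 111 111 112 111 112 113 114 104  67  63  66  64  64  64  60  47 119
 228 235 238 177  91 108 131] strip row335 [129 159 158 154 152 199 234 233 229 129  85 107 112  85  83  86  86  84
  85  71  65  68  68 126]
s5 fin row300 [112 112 112 109 111 112 112 112 116  83  64  66  64  64  67  61  52  79
 183 234 237 177  87 107 129] strip row335 [129 159 156 155 152 160 227 232 235 183  88  79  81  83  84  84  85  85
  84  71  65  68  66 126]
now fin row300 [112 113 112 110 111 111 113 112 114  85  62  63  65  68  64  61  53  79
 183 234 237 175  89 107 128] strip row335 [128 157 156 156 154 160 226 232 235 184  89  78  82  82  83  84  84  84
  83  73  66  66  66 128]
```

View pics/cmp.png

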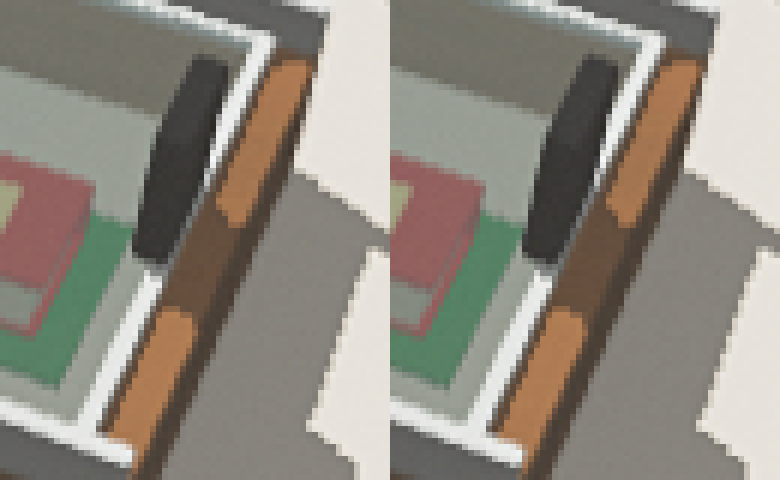

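The pane is half a pixel further shut than at the start and the nudge did not move it, so it is fully shut.

```bash
python3 -c "
from rig import robot
print(robot.sign_off())"
```

```text
the job is handed in; nothing more can be done
None
```

The job is handed in, at about 40 s on the robot's clock: the red book lies flat, centred to within about 1 mm and aligned on the green pad. Both panes are shut, and the paperweight and other books near the case look unmoved; the blue and yellow books were never touched, but I took no final check of them.

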